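# Clamp a drum stave in the drilling board

### The job

Lay the loose mitred stave flat on the drilling board and, with the toggle clamp still open, press it gently but firmly into the corner, so that it bears on the low fence and on the end stop at once. Then throw the clamp's handle over, back and down past its dead point until it rests on its stop, so that the clamp stays locked by itself and its rubber pad holds the stave there. Do not knock the hammer, the pile of discs or the drill.

Things in the scene. Friction and masses are not known exactly. Their poses are not given: they have to be found in the camera images.
- stave_center (a point): Centre (18 mm above the underside) of the loose stave: a pale wooden segment of a drum rim, 120 mm long (x), 56 mm wide (y), 36 mm thick (z), about 0.1 kg, lying on its long face. Its two long sides are upright and parallel; both ends are mitred by 15 degrees, so the top face is only 101 mm long. Turned end for end it is the same. Soft wood: a shove over 20 N marks it.
- jig: Drilling board fixed to the bench, plywood: x -90 to +100, y -145 to +175 mm of its frame; its top (the bed) is 18 mm above the bench. Origin on the bench under the clamp arm's pivot; x along the fence, y from the stave's place back to the clamp handle, z up. The clamp stands in the plane x = 0 on a steel foot, 46 mm wide, from y -7 to +51 mm.
- nest (a point): Where the stave's centre is when it lies home: flat on the bed, one long side touching the fence and one end touching the end stop. Axes as the board's (x along the fence, towards the end stop; y towards the fence and the clamp). It is 95 mm on the -y side of the board's origin and 36 mm above the bench.
- fence: Dark wooden fence strip on the bed, 140 mm along x, 18 mm wide, only 12 mm high; origin in the middle of its underside, axes as the board's. The stave bears on its -y face, 9 mm from the origin. Fingers can pass over it while they hold the stave.
- stop: Dark wooden end stop on the bed, 20 mm along x, 44 mm wide, 12 mm high; origin in the middle of its underside, axes as the board's. The stave's end (its lower edge) bears on its -x face, 10 mm from the origin.
- handle_hinge (a point): Hinge of the clamp handle on the steel foot: at x 0, y +35 mm of the board and 49 mm above the bench; it turns about the board's x axis. Axes as the board's.
- grip (a point): Middle of the handle's black grip, a round bar 20 mm thick and 76 mm long that points away from the hinge; 97 mm from the hinge. Open, it is about 15 mm behind (+y) the hinge and 145 mm above the bench; shut, it is 97 mm behind the hinge and 58 mm above the bench (40 mm above the bed).
- clamp_handle (a joint): Clamp handle angle, rad: 0 open (nearly upright), growing as it swings back and down towards +y of the board; dead point 1.235; 1.32 on its stop, nearly level. It swings lightly (about 3 N at the grip) and past 0.7 may sink by its own weight until the pad lands on the stave, at about 0.97; from there the grip needs up to 11 N, until past the dead point it snaps on to the stop by itself.
- clamp_pad: Round rubber pad, 20 mm across, under the end of the clamp arm; origin at the middle of its pressing face. Open, the arm stands nearly upright over y -30 to +30 mm of the board, up to 160 mm above the bench. Shut, it reaches level over the stave and the pad presses on the middle of its top with about 40 N.
- hammer: Bystander: hammer, 300 mm long, wooden handle and steel head, lying on the bench beyond the board; origin at its middle.
- discs: Bystander: pile of five round wooden discs, 150 mm across, 50 mm high; origin under its middle.
- drill: Bystander: cordless drill lying on its side, about 220 mm long and 190 mm wide, 65 mm high; origin under the middle of its motor housing.
Things that resemble listed ones, but are neither listed nor needed, are in the scene too. There is more than one size of the part that bears stave_center; the job needs the smallest.

How it is judged:
On the way:
1. with the clamp still open, the stave lies flat on the board and is pressed home against the fence and the end stop at once (x of stave_center in the frame of nest between -0.0015 and 0.0015 m and y of stave_center in the frame of nest between -0.0015 and 0.0015 m and z of stave_center in the frame of nest between -0.002 and 0.002 m and angle between the x axis of stave_center and the x axis of nest, either way round below 0.03 rad and angle between stave_center's own z axis and vertical below 0.05 rad and value of joint clamp_handle below 0.6 rad and contact force between stave and fence above 1 N and contact force between stave and stop above 1 N), for 0.1 s.
At the end, for the whole second after the job is handed in: Stave flat on the bed (2 mm), within 1.5 mm of touching fence and end stop and square to the fence (0.03 rad); handle past 1.28 rad, on its stop; pad pressing on the stave with over 25 N; stave at rest; hammer, discs and drill not moved over 20 mm (x of stave_center in the frame of nest between -0.0015 and 0.0015 m and y of stave_center in the frame of nest between -0.0015 and 0.0015 m and z of stave_center in the frame of nest between -0.002 and 0.002 m and angle between the x axis of stave_center and the x axis of nest, either way round below 0.03 rad and angle between stave_center's own z axis and vertical below 0.05 rad and value of joint clamp_handle above 1.28 rad and contact force between clamp_pad and stave above 25 N and linear speed of stave below 0.02 m/s).
It fails at once if the stave is rammed against the fence or the end stop (value of joint clamp_handle below 0.6 rad and (contact force between stave and fence above 25 N or contact force between stave and stop above 25 N)).
It fails at once if the hammer is knocked away (distance of hammer from where it was at the start of the episode above 0.02 m).
It fails at once if the discs are knocked away (distance of discs from where it was at the start of the episode above 0.02 m).
It fails at once if the drill is knocked away (distance of drill from where it was at the start of the episode above 0.02 m).
It also fails if it takes over 72 s, if anything falls off the work surface, if the arm or the gripper's body presses on something with over 40 N, if the wrist force passes 120 N, or if a joint passes its speed limit or range.

### The arm

A 7-joint arm with a two-finger parallel gripper is mounted at the origin on the work surface. World frame = base frame: x ahead of the robot, y to its left, z up, the work surface at z = 0. Lengths are in m, angles in rad, forces in N, time in s.
With the tool pointing down it reaches from about 0.4 to 0.875 m from the base axis. Payload 19.3 kg.
Tool frame: the origin (TCP) lies where the fingers leave the gripper's body, on its centre line; the fingertips stand bot.tip_reach ahead of it and the grasp point (between the pads) lies 54 mm ahead of it (bot.tip_reach is the distance from the TCP to the fingertips, in m); z points along the fingers, y is the line along which they close (so a half turn about z gives the same grasp; the last joint's range is limited). The gripper opens to 85 mm and grips with 20 to 120 N. Pads are 22 mm wide; open, the fingers measure 114 mm over their backs; the gripper's body (76 mm by 85 mm) begins 54 mm behind the grasp point. The pads swing forward as they close: fully open they stand 13 mm farther back than shut.
Start: joints at [-1.242, 0.521, -0.036, 1.599, 0.021, 1.021, -0.113], TCP at [0.243, 0.576, 0.304] pointing down, gripper open.
Joint ranges: [-2.91, 2.91], [-0.3, 2.13], [-1.5, 1.42], [0.17, 2.43], [-1.26, 4.41], [0.16, 1.93], [-2.52, 2.52]. Speed limits (rad/s): [1.89, 1.89, 2.39, 2.39, 3.01, 3.01, 3.01].

### API

Orientations are given as [roll, pitch, yaw] about the fixed x, y, z axes, in that order (R = Rz(yaw) Ry(pitch) Rx(roll)).
In Python, from workcell import bot gives the robot as it stands. The module is installed in compiled form; this text tells all that it offers.
- The arm moves only by the shell command python3 -m jog 'ROWS' [FORCE]. ROWS is JSON, a list that holds one entry, the list of rows, each a list of 7 numbers: the shift along the tool's x, y, z in mm, then the turn, a rotation vector about the tool's x, y, z in rad, then the opening, from 0 (shut) to 1 (fully open). In form: [[[tx, ty, tz, wx, wy, wz, fingers], ...]]. A call has 1 to 5 rows; each row shifts and turns the commanded pose from where the row before left it, along the tool's axes as they then stand; what a row does not reach is not made up. A row lasts 1/10 s, in which the tool goes at most 50 mm and 8.59 degrees, less where a joint would pass 70% of its speed; a pose out of reach is approached as far as the arm can. A call is refused whole if a number of a shift passes 50 or a number of a turn 0.15, either way. A call with a gripper value outside its range is refused whole. The fingers move at their own pace and stop on an object; FORCE is the grip in N (left out, the last holds). Time passes only in rows, so rows that do not move let the fingers close. It gives the time, the measured TCP pose, the force, the opening and the grip force at its end, in the units of the state.
- bot.observe(): the state, without advancing time (a new reading comes with each control period).
- bot.grab_frame(name): name is "scene" or "top"; returns a dict with "img" (420x560x3 uint8, red, green, blue), "intrinsics" (3x3 intrinsics, pixels), "k1" (the pictures are not rectified: a ray, as slopes to the right and down, at radius r is drawn at 1 + k1 r^2 times it, then the intrinsics apply), "R" (3x3) and "t" (3): a world point X has camera coordinates R X + t. Camera axes: x right, y down, z forward; pixel columns grow to the right and rows downward; lengths in m; the calibration is good to about 2 mm. A picture is of the moment at which its call begins. There is no depth.
- bot.job_done(): hands the job in; it is judged then, once.
Trained networks look in a picture, given as the dict that the camera call returned (one of the last four; its "shot" number tells which), for a name from the list of things; names that differ only in an ending like _2 or _b are one class to them, and where a whole thing is asked for, a point or a joint stands for the part that bears it (a point fixed in the world has none). Each returns a list of dicts, best first, with "conf" (0 to 1); they miss things now and then, are a little off and sometimes report something else, mostly with a low value. They report only what shows in the picture. A call takes as long as a camera call. They do not tell look-alikes from the thing itself.
- bot.trace(query, picture): "region" (420x560 bool, what is visible of it).
- bot.spot_point(query, picture): "xyz" ([x, y, z] in m, in world coordinates, good to about 4 mm: a listed point, or the origin of a listed thing).
The state is a dict: "clock": time; "qpos": joint angles; "qd": joint speeds; "joint_efforts": joint torques, N m; "position": TCP position; "tool_rot": TCP orientation; "force": force on the tool from outside, world axes, zero at the start; "moment": the same for the moment, N m; "grip_width": finger opening in m; "finger_force": force on a finger pad.
Only numpy, scipy, OpenCV 4.12 (cv2) and the standard library are available. Lean on these libraries where they do the work, as an engineer would, in place of code of your own. Each camera call takes 0.05 s, during which the arm holds its last target. There are 200 camera calls.

## Working session

There is one attempt and no reset: what is moved stays moved. The work goes in short steps, Python scripts to look and compute and a shell command to move; the robot and the scene stay as the last step left them, time stands still between calls to the robot, and variables do not carry over. Pictures are saved under pics/ and viewed, at most 10 in all, crops included, and the job is handed in when it is done.

```bash
mkdir -p pics; cat > h.py <<'E'
import numpy as np, cv2
from workcell import bot
from scipy.spatial.transform import Rotation as Ro
def px2w(f,uv,z):
    K=np.array(f["intrinsics"]);d=np.array([[f["k1"],0,0,0]]).ravel().astype(float)
    p=cv2.undistortPoints(np.array([[uv]],float),K,d)[0,0]
    R=np.array(f["R"]);t=np.array(f["t"]);c=-R.T@t;r=R.T@np.array([p[0],p[1],1])
    return c+r*(z-c[2])/r[2]
def w2px(f,X):
    R=np.array(f["R"]);t=np.array(f["t"])
    return cv2.projectPoints(np.array([X],float),cv2.Rodrigues(R)[0],t,np.array(f["intrinsics"]),np.array([f["k1"],0,0,0],float))[0][0,0]
def save(f,n): cv2.imwrite("pics/"+n,cv2.cvtColor(f["img"],cv2.COLOR_RGB2BGR))
E
python3 - <<'E'
from h import *
np.set_printoptions(precision=4,suppress=True)
s=bot.observe();print(s["clock"],s["position"],s["tool_rot"],bot.tip_reach,s["grip_width"])
for c in("top","scene"):
    f=bot.grab_frame(c);save(f,c+"0.png")
    print(c,"cam",-np.array(f["R"]).T@f["t"])
    for n in("stave_center","jig","nest","fence","stop","handle_hinge","grip","clamp_pad","hammer","discs","drill"):
        for r in bot.spot_point(n,f): print(n,round(r["conf"],2),np.round(r["xyz"],4),w2px(f,r["xyz"]).round())
E
```

```text
0.0 [0.2426 0.5757 0.3033] [-3.1405  0.0001  2.7428] 0.0726 0.08533612967560597
top cam [0.3316 0.0122 1.4292]
stave_center 0.95 [ 0.2805 -0.3246  0.0245] [376. 291.]
stave_center 0.85 [ 0.698  -0.2533  0.0204] [350. 175.]
stave_center 0.59 [ 0.4791 -0.3215  0.0169] [372. 234.]
jig 0.56 [ 0.5092  0.0457 -0.0001] [269. 228.]
nest 0.55 [ 0.5023 -0.0519  0.0368] [296. 228.]
fence 0.45 [ 0.5063 -0.0152  0.0122] [286. 228.]
stop 0.75 [ 0.5049 -0.0501  0.0347] [296. 227.]
stop 0.6 [ 0.5717 -0.067   0.0206] [300. 209.]
handle_hinge 0.73 [0.5211 0.0819 0.0511] [258. 223.]
grip 0.54 [0.5123 0.0985 0.1433] [252. 222.]
clamp_pad 0.4 [0.5102 0.0264 0.1443] [274. 222.]
hammer 0.75 [ 0.7752  0.0116 -0.0034] [277. 157.]
discs 0.84 [0.6007 0.4201 0.0022] [166. 204.]
drill 0.96 [ 0.6362 -0.4639 -0.0031] [406. 192.]
scene cam [1.1113 0.2827 1.1991]
stave_center 0.82 [ 0.6966 -0.2539  0.0289] [184. 239.]
stave_center 0.62 [ 0.4751 -0.3218  0.018 ] [201. 182.]
stave_center 0.61 [ 0.2811 -0.3293  0.0225] [225. 142.]
stave_center 0.56 [ 0.5108  0.0464 -0.0053] [293. 231.]
jig 0.83 [0.5139 0.0446 0.0005] [292. 231.]
nest 0.94 [ 0.501  -0.0507  0.0325] [267. 213.]
fence 0.56 [ 0.5102 -0.0104  0.0173] [278. 222.]
stop 0.57 [ 0.5777 -0.0656  0.0171] [253. 232.]
stop 0.46 [ 0.5116 -0.0113  0.0193] [277. 222.]
handle_hinge 0.56 [0.5152 0.0809 0.05  ] [303. 228.]
grip 0.58 [0.5197 0.1019 0.146 ] [310. 216.]
grip 0.55 [ 0.638  -0.4618 -0.0016] [143. 207.]
clamp_pad 0.42 [0.5156 0.0275 0.1442] [288. 207.]
hammer 0.95 [0.7773 0.0096 0.0032] [247. 297.]
discs 0.82 [0.5979 0.4193 0.0001] [395. 298.]
drill 0.88 [ 0.6388 -0.4619  0.0014] [143. 207.]
```

```bash
python3 - <<'E'
from h import *
a=cv2.imread("pics/top0.png");c=a[140:320,240:440]
cv2.imwrite("pics/topc.png",cv2.resize(c,None,fx=4,fy=4,interpolation=cv2.INTER_CUBIC)[:600*2:1] if 0 else cv2.resize(c,None,fx=3.3,fy=3.3,interpolation=cv2.INTER_CUBIC))
E
```

```text
(no output)
```

View pics/scene0.png

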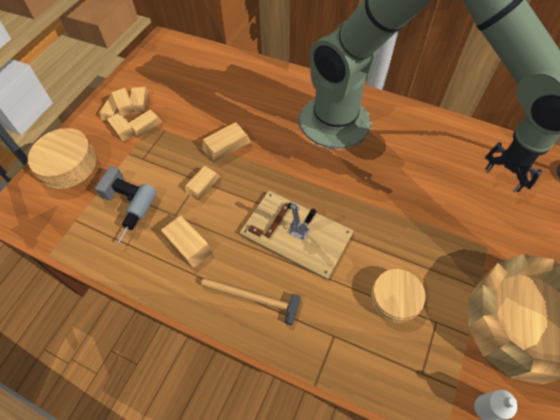

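View pics/topc.png

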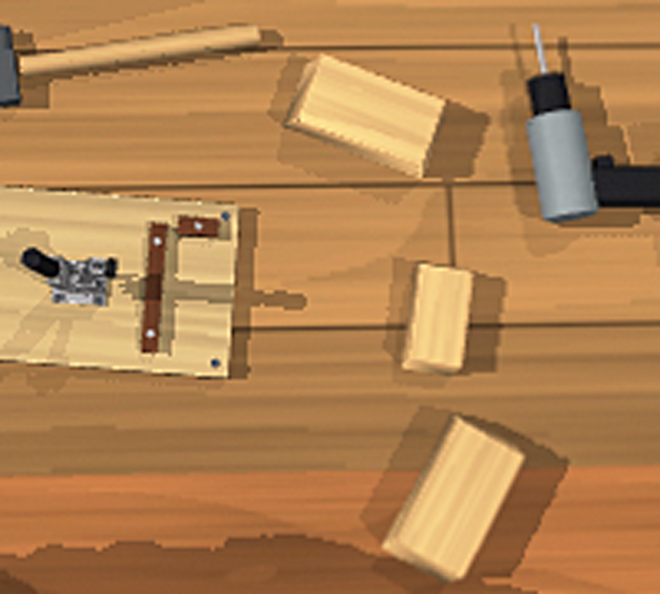

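The smallest of the candidates — scene (201,182), (186,240), (225,142), and the off-cuts near (130,110) — is the one at scene (201,182), top (372,234). In the crop, centred at (438,320), it is clearly shorter than the other two. The fence is the dark strip at crop (155,288), the end stop is at (198,226), and the clamp is upright at (75,275). Next I'll refine the poses.

```bash
python3 - <<'E'
from h import *
np.set_printoptions(precision=4,suppress=True)
for c in("top","scene"):
    f=bot.grab_frame(c)
    for n,z in(("stave_center",0.036),("jig",0.018),("fence",0.03)):
        for r in bot.trace(n,f):
            m=r["region"].astype(np.uint8)
            v,u=np.nonzero(m); 
            cs=cv2.findContours(m,cv2.RETR_EXTERNAL,cv2.CHAIN_APPROX_NONE)[0];k=max(cs,key=cv2.contourArea)
            W=np.array([px2w(f,p[0],z)[:2]*1000 for p in k],np.float32)
            (cx,cy),(w,h),a=cv2.minAreaRect(W);b=cv2.boxPoints(((cx,cy),(w,h),a))
            print(c,n,round(r["conf"],2),"px",u.mean().round(),v.mean().round(),"ctr",cx,cy,"size",w,h,"ang",np.round(np.radians(a),3))
            # reddish/pale top face only for staves is not separated
E
```

```text
top stave_center 0.96 px 377.0 291.0 ctr 280.7880859375 -327.2810363769531 size 85.06623840332031 160.80430603027344 ang 1.022
top stave_center 0.77 px 351.0 175.0 ctr 694.3170166015625 -250.829833984375 size 166.50741577148438 96.01078796386719 ang 1.188
top stave_center 0.73 px 372.0 236.0 ctr 468.4632873535156 -317.7325744628906 size 61.4226188659668 113.56906127929688 ang 1.376
top jig 0.61 px 266.0 225.0 ctr 519.7466430664062 55.74440002441406 size 319.67547607421875 190.9338836669922 ang 1.479
top fence 0.71 px 286.0 227.0 ctr 507.8912353515625 -16.388702392578125 size 17.169363021850586 136.34420776367188 ang 1.485
scene stave_center 0.85 px 201.0 183.0 ctr 486.29632568359375 -311.2420349121094 size 76.22505187988281 120.8305435180664 ang 1.373
scene stave_center 0.76 px 225.0 141.0 ctr 290.2944641113281 -325.6752014160156 size 118.55508422851562 165.60671997070312 ang 1.015
scene stave_center 0.72 px 125.0 195.0 ctr 646.7542724609375 -539.127685546875 size 245.56759643554688 162.9084014892578 ang 1.43
scene stave_center 0.57 px 187.0 241.0 ctr 699.484619140625 -242.80203247070312 size 177.19961547851562 84.61759185791016 ang 1.183
scene jig 0.64 px 297.0 234.0 ctr 522.154541015625 60.180816650390625 size 323.05029296875 206.07284545898438 ang 1.474
scene jig 0.28 px 256.0 231.0 ctr 571.3689575195312 -61.22207260131836 size 52.28392791748047 34.053104400634766 ang 1.408
scene fence 0.73 px 277.0 221.0 ctr 511.8262939453125 -11.58401107788086 size 25.916658401489258 142.46131896972656 ang 1.476
```

```bash
cat > go.py <<'E'
import sys
from h import *
# usage: x y z yaw (targets) -> total shift in tool axes (mm) after yaw turn, and wz
x,y,z,yaw=map(float,sys.argv[1:5])
s=bot.observe();R=Ro.from_euler("xyz",s["tool_rot"])
T=Ro.from_euler("xyz",[np.pi,0,yaw])
print("t",round(s["clock"],2),"pos",np.round(s["position"],4),"rot",np.round(s["tool_rot"],3),"F",np.round(s["force"],1),"w",round(s["grip_width"],4))
print("turn(tool)",np.round((R.inv()*T).as_rotvec(),3),"shift after turn mm",np.round(T.inv().apply(np.array([x,y,z])-s["position"])*1000,1))
E
python3 -m jog '[[[0,0,0,0,0,-0.1,1],[0,0,0,0,0,-0.104,1],[-28,-31,0,0,0,0,1],[-28,-31,0,0,0,0,1],[-28,-31,0,0,0,0,1]]]'
python3 -m jog '[[[-28,-31,0,0,0,0,1],[-28,-31,0,0,0,0,1],[-28,-31,0,0,0,0,1],[-28,-31,0,0,0,0,1],[-28,-31,0,0,0,0,1]]]'
python3 -m jog '[[[-28,-31,0,0,0,0,1],[-28,-31,0,0,0,0,1],[-28,-31,0,0,0,0,1],[-28,-31,0,0,0,0,1],[0,0,0,0,0,0,1]]]'
python3 go.py 0.477 -0.3217 0.19 2.947
```

```text
clock: 2.1
position: [0.3076, 0.4671, 0.3038]
tool_rot: [-3.141, 0.0, 2.947]
force: [0.8, 1.0, -0.0]
grip_width: 0.0857
finger_force: 0.0
clock: 2.6
position: [0.4151, 0.2877, 0.3041]
tool_rot: [3.141, 0.0, 2.947]
force: [0.8, 1.1, -0.6]
grip_width: 0.0853
finger_force: 0.0
clock: 3.1
position: [0.5025, 0.1409, 0.304]
tool_rot: [-3.14, 0.001, 2.94]
force: [-1.1, 1.2, -0.1]
grip_width: 0.0854
finger_force: 0.0
t 3.1 pos [0.5025 0.1409 0.304 ] rot [-3.14e+00  1.00e-03  2.94e+00] F [-1.1  1.2 -0.1] w 0.0854
turn(tool) [-0.001  0.001 -0.007] shift after turn mm [ -64.4 -458.8  114. ]
```

```bash

python3 -m jog '[[[-6,-46,0,0,0,0,1],[-6,-46,0,0,0,0,1],[-6,-46,0,0,0,0,1],[-6,-46,0,0,0,0,1],[-6,-46,0,0,0,0,1]]]' >/dev/null
python3 -m jog '[[[-6,-46,0,0,0,0,1],[-7,-46,0,0,0,0,1],[-7,-46,0,0,0,0,1],[-7,-46,0,0,0,0,1],[-7,-45,0,0,0,0,1]]]' >/dev/null
python3 -m jog '[[[0,0,38,0,0,0,1],[0,0,38,0,0,0,1],[0,0,38,0,0,0,1],[0,0,0,0,0,0,1],[0,0,0,0,0,0,1]]]'
python3 go.py 0.477 -0.3217 0.086 2.947
python3 - <<'E'
from h import *
for c in("top","scene"):
    f=bot.grab_frame(c);print(c,[(round(r["conf"],2),np.round(r["xyz"],4)) for r in bot.spot_point("stave_center",f)])
    u,v=map(int,w2px(f,[.477,-.32,.05]));cv2.imwrite(f"pics/c1{c}.png",cv2.resize(cv2.cvtColor(f["img"],cv2.COLOR_RGB2BGR)[v-45:v+45,u-50:u+50],None,fx=6,fy=6,interpolation=cv2.INTER_CUBIC))
E
```

```text
clock: 4.6
position: [0.4745, -0.3168, 0.1906]
tool_rot: [3.142, -0.0, 2.947]
force: [0.9, 0.6, 0.4]
grip_width: 0.0856
finger_force: 0.0
t 4.6 pos [ 0.4745 -0.3168  0.1906] rot [ 3.142 -0.     2.947] F [0.9 0.6 0.4] w 0.0856
turn(tool) [ 0. -0. -0.] shift after turn mm [ -3.4  -4.3 104.6]
top [(0.81, array([ 0.4808, -0.3173,  0.0138])), (0.76, array([ 0.6986, -0.2517,  0.0236]))]
scene [(0.97, array([ 0.6952, -0.2505,  0.0281])), (0.73, array([ 0.2796, -0.3277,  0.0232])), (0.56, array([ 0.4745, -0.3211,  0.0196]))]
```

View pics/c1scene.png

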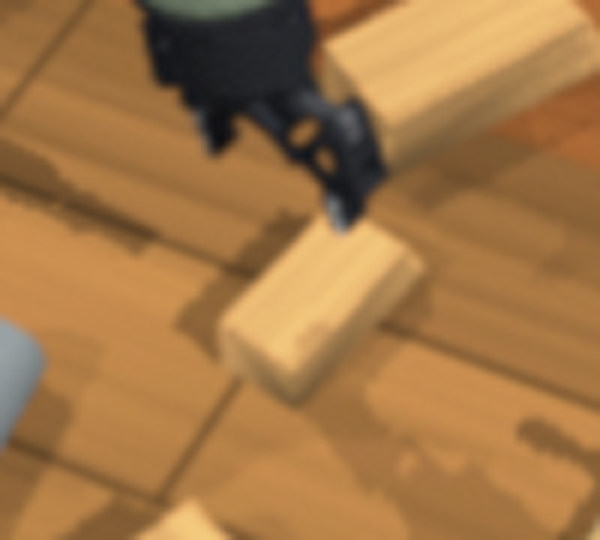

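The crop shows the open gripper directly over the small stave at crop (320,300). It is clearly smaller than its neighbour at (470,70), so I'll descend.

```bash

python3 -m jog '[[[-3,-3,26,0,0,0,1],[0,0,26,0,0,0,1],[0,0,26,0,0,0,1],[0,0,26,0,0,0,1],[0,0,0,0,0,0,1]]]' 30
python3 -m jog '[[[0,0,0,0,0,0,0],[0,0,0,0,0,0,0],[0,0,0,0,0,0,0],[0,0,0,0,0,0,0],[0,0,0,0,0,0,0]]]' 30
python3 -m jog '[[[0,0,0,0,0,0,0],[0,0,0,0,0,0,0],[0,0,0,0,0,0,0],[0,0,0,0,0,0,0],[0,0,0,0,0,0,0]]]' 40
python3 go.py 0.49 -0.075 0.190 3.0516
```

```text
clock: 5.3
position: [0.476, -0.3197, 0.0844]
tool_rot: [3.141, -0.003, 2.947]
force: [0.4, 1.5, -0.2]
grip_width: 0.0854
finger_force: 0.0
clock: 5.8
position: [0.4774, -0.3208, 0.0878]
tool_rot: [-3.141, 0.003, 2.947]
force: [0.0, 0.0, 7.4]
grip_width: 0.0554
finger_force: 30.7
clock: 6.3
position: [0.4774, -0.3208, 0.0879]
tool_rot: [-3.141, 0.003, 2.947]
force: [-1.7, 0.2, 8.5]
grip_width: 0.0554
finger_force: 40.7
t 6.3 pos [ 0.4774 -0.3208  0.0879] rot [-3.141e+00  3.000e-03  2.947e+00] F [-1.7  0.2  8.5] w 0.0554
turn(tool) [-0.001  0.002 -0.105] shift after turn mm [   9.5  245.9 -102.1]
```

```bash

python3 -m jog '[[[0,0,-25,0,0,0,0],[0,0,-35,0,0,0,0],[0,0,-40,0,0,0,0],[0,0,0,0,0,-0.105,0],[0,0,0,0,0,0,0]]]' 40
python3 go.py 0.49 -0.075 0.130 3.0516; python3 -c "
from workcell import bot;print(bot.tip_reach)"
```

```text
clock: 6.8
position: [0.4772, -0.3206, 0.1882]
tool_rot: [-3.14, 0.003, 3.054]
force: [-0.1, 0.5, -1.3]
grip_width: 0.0554
finger_force: 44.3
t 6.8 pos [ 0.4772 -0.3206  0.1882] rot [-3.140e+00  3.000e-03  3.054e+00] F [-0.1  0.5 -1.3] w 0.0554
turn(tool) [-0.001  0.003  0.002] shift after turn mm [  9.3 245.7  58.2]
0.0726
```

```bash

python3 -m jog '[[[1,41,0,0,0,0,0],[2,41,0,0,0,0,0],[2,41,0,0,0,0,0],[2,41,0,0,0,0,0],[2,41,0,0,0,0,0]]]' 40
python3 -m jog '[[[0,41,0,0,0,0,0],[0,0,20,0,0,0,0],[0,0,20,0,0,0,0],[0,0,18,0,0,0,0],[0,0,0,0,0,0,0]]]' 40
python3 go.py 0.49 -0.075 0.108 3.0516
python3 - <<'E'
from h import *
for c in("top","scene"):
    f=bot.grab_frame(c);
    for n in("stave_center","nest","fence","stop"): print(c,n,[(round(r["conf"],2),np.round(r["xyz"],4)) for r in bot.spot_point(n,f)])
    u,v=map(int,w2px(f,[.5,-.05,.05]));cv2.imwrite(f"pics/c2{c}.png",cv2.resize(cv2.cvtColor(f["img"],cv2.COLOR_RGB2BGR)[v-45:v+45,u-50:u+50],None,fx=6,fy=6,interpolation=cv2.INTER_CUBIC))
E
```

```text
clock: 7.3
position: [0.4856, -0.1137, 0.1859]
tool_rot: [3.141, -0.0, 3.048]
force: [1.6, 0.4, -1.0]
grip_width: 0.0551
finger_force: 44.3
clock: 7.8
position: [0.4886, -0.0743, 0.1262]
tool_rot: [-3.141, -0.003, 3.049]
force: [0.7, -0.2, -0.6]
grip_width: 0.0552
finger_force: 44.2
t 7.8 pos [ 0.4886 -0.0743  0.1262] rot [-3.141e+00 -3.000e-03  3.049e+00] F [ 0.7 -0.2 -0.6] w 0.0552
turn(tool) [-0.    -0.003 -0.002] shift after turn mm [-1.4 -0.6 18.2]
top stave_center [(0.83, array([ 0.6984, -0.2536,  0.0226])), (0.8, array([ 0.2773, -0.3265,  0.0264]))]
top nest [(0.91, array([ 0.5035, -0.0522,  0.0358]))]
top fence [(0.54, array([ 0.5062, -0.0157,  0.0142]))]
top stop []
scene stave_center [(0.96, array([ 0.4894, -0.0766,  0.0596])), (0.96, array([ 0.6951, -0.2482,  0.0281]))]
scene nest [(0.6, array([ 0.505 , -0.0504,  0.0334]))]
scene fence [(0.77, array([ 0.5086, -0.0112,  0.0155]))]
scene stop [(0.41, array([ 0.5777, -0.066 ,  0.0146]))]
```

View pics/c2scene.png

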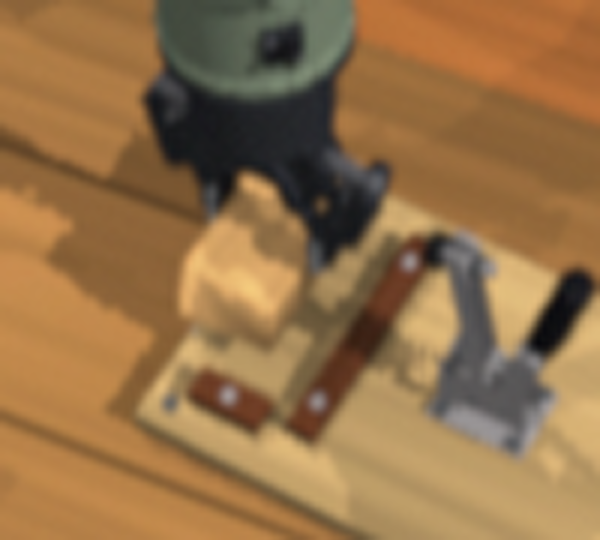

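The stave is held level at crop (245,285), short of the fence (360,335) and the stop (230,400), and the clamp is open. I'll lower it now and then press.

```bash

python3 -m jog '[[[0,0,15,0,0.003,0,0],[0,0,4,0,0,0,0],[0,0,2,0,0,0,0],[0,0,0,0,0,0,0],[0,0,0,0,0,0,0]]]' 40
python3 -m jog '[[[0,5,0,0,0,0,0],[0,5,0,0,0,0,0],[0,4,0,0,0,0,0],[0,0,0,0,0,0,0],[0,0,0,0,0,0,0]]]' 40
python3 go.py 0.504 -0.0523 0.106 3.0516
```

```text
clock: 8.8
position: [0.4897, -0.0745, 0.1069]
tool_rot: [-3.142, -0.003, 3.052]
force: [0.2, 0.1, -0.3]
grip_width: 0.0548
finger_force: 44.3
clock: 9.3
position: [0.491, -0.0604, 0.1069]
tool_rot: [-3.142, -0.003, 3.052]
force: [0.1, 1.0, -0.7]
grip_width: 0.055
finger_force: 44.3
t 9.3 pos [ 0.491  -0.0604  0.1069] rot [-3.142e+00 -3.000e-03  3.052e+00] F [ 0.1  1.  -0.7] w 0.055
turn(tool) [-0.    -0.003  0.   ] shift after turn mm [-12.2   9.2   0.9]
```

```bash

python3 -m jog '[[[0,0,1,0,0,0,0],[0,0,0,0,0,0,0],[0,0,0,0,0,0,0]]]' 40
python3 -m jog '[[[0,0,1,0,0,0,0],[0,0,0,0,0,0,0],[0,0,0,0,0,0,0]]]' 40
python3 -m jog '[[[0,2,0,0,0,0,0],[0,2,0,0,0,0,0],[0,2,0,0,0,0,0],[0,0,0,0,0,0,0]]]' 40
```

```text
clock: 9.6
position: [0.491, -0.0607, 0.1059]
tool_rot: [-3.142, -0.003, 3.052]
force: [0.3, 1.5, 0.1]
grip_width: 0.0547
finger_force: 44.6
clock: 9.9
position: [0.491, -0.0607, 0.1058]
tool_rot: [3.141, -0.002, 3.052]
force: [-6.5, 1.1, 27.0]
grip_width: 0.0552
finger_force: 47.6
clock: 10.3
position: [0.4921, -0.0559, 0.1058]
tool_rot: [-3.141, -0.001, 3.05]
force: [-2.7, -6.9, 22.4]
grip_width: 0.0553
finger_force: 46.8
```

```bash

python3 -m jog '[[[0,0,-0.8,0,0,0,0],[0,0,0,0,0,0,0],[0,0,0,0,0,0,0]]]' 40
python3 -m jog '[[[0,0.3,0,0,0,0,0],[0,0.3,0,0,0,0,0],[0,0.3,0,0,0,0,0],[0,0,0,0,0,0,0]]]' 40
python3 -m jog '[[[0,0.3,0,0,0,0,0],[0,0.3,0,0,0,0,0],[0,0.3,0,0,0,0,0],[0,0,0,0,0,0,0]]]' 40
```

```text
clock: 10.6
position: [0.4916, -0.0548, 0.1059]
tool_rot: [-3.141, -0.003, 3.051]
force: [0.4, -3.0, 6.8]
grip_width: 0.0553
finger_force: 45.3
clock: 11.0
position: [0.4917, -0.0541, 0.1059]
tool_rot: [-3.141, -0.002, 3.051]
force: [-0.6, -3.6, 7.5]
grip_width: 0.0552
finger_force: 45.3
clock: 11.4
position: [0.4918, -0.0532, 0.1059]
tool_rot: [-3.141, -0.002, 3.051]
force: [-0.1, -2.9, 8.1]
grip_width: 0.0549
finger_force: 45.2
```

```bash

for i in 1 ; do python3 -m jog '[[[0,0.3,0,0,0,0,0],[0,0.3,0,0,0,0,0],[0,0,0,0,0,0,0]]]' | grep -E "posi|force: \["; done
python3 -m jog '[[[0,0.3,0,0,0,0,0],[0,0.3,0,0,0,0,0],[0,0,0,0,0,0,0]]]' | grep -E "posi|force: \["
```

```text
position: [0.4919, -0.0525, 0.1059]
force: [-0.5, -3.4, 7.0]
position: [0.492, -0.052, 0.1058]
force: [-0.1, -3.6, 8.4]
```

```bash

python3 -m jog '[[[0,0.3,0,0,0,0,0],[0,0.2,0,0,0,0,0],[0,0,0,0,0,0,0]]]' | grep -E "posi|force: \["
```

```text
position: [0.492, -0.0515, 0.1059]
force: [-0.2, -2.9, 6.9]
```

```bash

python3 -m jog '[[[0,0.3,0,0,0,0,0],[0,0.2,0,0,0,0,0],[0,0,0,0,0,0,0]]]' | grep -E "posi|force: \[|rot"
```

```text
position: [0.4921, -0.051, 0.1059]
tool_rot: [-3.141, -0.002, 3.051]
force: [-1.0, -2.7, 7.2]
```

```bash

python3 -m jog '[[[0,0.3,0,0,0,0,0],[0,0.2,0,0,0,0,0],[0,0,0,0,0,0,0]]]' | grep -E "posi|force: \[|rot"
```

```text
position: [0.4921, -0.0505, 0.1058]
tool_rot: [-3.141, -0.002, 3.051]
force: [-0.8, -2.9, 7.6]
```

```bash

python3 -m jog '[[[0,0.3,0,0,0,0,0],[0,0.2,0,0,0,0,0],[0,0,0,0,0,0,0]]]' | grep -E "posi|force: \[|rot"
```

```text
position: [0.4921, -0.05, 0.1058]
tool_rot: [-3.141, -0.002, 3.051]
force: [-1.3, -2.7, 7.8]
```

```bash

python3 -m jog '[[[0,0.3,0,0,0,0,0],[0,0,0,0,0,0,0],[0,0,0,0,0,0,0]]]' | grep -E "posi|force: \[|rot"
```

```text
position: [0.4922, -0.0499, 0.1059]
tool_rot: [-3.141, -0.002, 3.051]
force: [-0.5, -4.2, 7.6]
```

```bash

python3 -m jog '[[[0,0.3,0,0,0,0,0],[0,0,0,0,0,0,0],[0,0,0,0,0,0,0]]]' | grep -E "posi|force: \[|rot"
```

```text
position: [0.4921, -0.0498, 0.1059]
tool_rot: [-3.141, -0.002, 3.051]
force: [-0.9, -5.5, 7.3]
```

```bash

python3 -m jog '[[[0,0.3,0,0,0,0,0],[0,0,0,0,0,0,0],[0,0,0,0,0,0,0]]]' | grep -E "posi|force: \[|rot"
```

```text
position: [0.4921, -0.0497, 0.1059]
tool_rot: [-3.141, -0.002, 3.05]
force: [-1.3, -7.1, 8.5]
```

```bash

python3 -m jog '[[[0,0.3,0,0,0,0,0],[0,0,0,0,0,0,0],[0,0,0,0,0,0,0]]]' | grep -E "posi|force: \[|rot"; python3 -c "
from workcell import bot;print(bot.observe()['moment'])"
```

```text
position: [0.4921, -0.0496, 0.1059]
tool_rot: [-3.14, -0.002, 3.05]
force: [-0.8, -8.2, 7.5]
[-1.85776342  0.07387793 -0.32700941]
```

```bash

python3 -m jog '[[[0,0,0,0,0,0.006,0],[0,0,0,0,0,0,0],[0,0,0,0,0,0,0]]]' | grep -E "posi|force: \[|rot"; python3 -c "
from workcell import bot;print(bot.observe()['moment'])"
```

```text
position: [0.492, -0.0494, 0.1059]
tool_rot: [-3.141, -0.003, 3.044]
force: [-0.9, -6.5, 9.4]
[-1.42427819  0.26945866 -0.25974917]
```

```bash

python3 -m jog '[[[0,0,0,0,0,0.006,0],[0,0,0,0,0,0,0],[0,0,0,0,0,0,0]]]' | grep -E "posi|force: \[|rot"; python3 -c "
from workcell import bot;print(bot.observe()['moment'])"
```

```text
position: [0.492, -0.0492, 0.1059]
tool_rot: [-3.141, -0.003, 3.039]
force: [-1.9, -5.6, 9.8]
[-1.07211525  0.31618524 -0.16238409]
```

```bash

python3 -m jog '[[[0,0.3,0,0,0,0.006,0],[0,0,0,0,0,0,0],[0,0,0,0,0,0,0]]]' | grep -E "posi|force: \[|rot"; python3 -c "
from workcell import bot;print(bot.observe()['moment'])"
```

```text
position: [0.4919, -0.0491, 0.1058]
tool_rot: [-3.14, -0.003, 3.034]
force: [-2.3, -9.8, 9.7]
[-1.69499672  0.44578619  0.65599994]
```

```bash

python3 -m jog '[[[0,0.3,0,0,0,0.004,0],[0,0,0,0,0,0,0],[0,0,0,0,0,0,0]]]' | grep -E "posi|force: \[|rot"; python3 -c "
from workcell import bot;print(bot.observe()['moment'])"
```

```text
position: [0.4919, -0.0492, 0.1059]
tool_rot: [-3.14, -0.003, 3.03]
force: [-3.2, -11.3, 10.8]
[-2.29197233  0.54977414  0.91757592]
```

```bash

python3 -m jog '[[[0,-0.2,0,0,0,-0.008,0],[0,0,0,0,0,0,0],[0,0,0,0,0,0,0]]]' | grep -E "posi|force: \[|rot"; python3 -c "
from workcell import bot;print(bot.observe()['moment'])"
```

```text
position: [0.492, -0.0491, 0.1059]
tool_rot: [-3.14, -0.003, 3.037]
force: [-2.4, -8.5, 9.9]
[-1.65767644  0.39550319  0.29187586]
```

```bash

python3 -m jog '[[[-1.5,0,0,0,0,0,0],[-1.5,0,0,0,0,0,0],[-1.5,0,0,0,0,0,0],[0,0,0,0,0,0,0]]]' | grep -E "posi|force: \[|rot"
```

```text
position: [0.495, -0.0494, 0.1058]
tool_rot: [-3.141, -0.006, 3.037]
force: [-12.5, -7.7, 20.9]
```

```bash

python3 -m jog '[[[-0.8,0,0,0,0,0,0],[-0.8,0,0,0,0,0,0],[-0.8,0,0,0,0,0,0],[0,0,0,0,0,0,0]]]' | grep -E "posi|force: \[|rot"; python3 -c "
from workcell import bot;print(bot.observe()['moment'])"
```

```text
position: [0.4974, -0.0496, 0.1058]
tool_rot: [-3.141, -0.006, 3.037]
force: [-12.7, -6.4, 21.5]
[-1.01537958  2.5116797   0.25128337]
```

```bash

python3 -m jog '[[[0,0,-0.6,0,0,0,0],[0,0,0,0,0,0,0],[0,0,0,0,0,0,0]]]' | grep -E "posi|force: \[|rot"
```

```text
position: [0.4979, -0.0497, 0.106]
tool_rot: [-3.14, -0.005, 3.037]
force: [-6.4, -6.6, 6.7]
```

```bash

python3 -m jog '[[[-0.5,0,0,0,0,0,0],[-0.5,0,0,0,0,0,0],[-0.5,0,0,0,0,0,0],[0,0,0,0,0,0,0]]]' | grep -E "posi|force: \[|rot"
```

```text
position: [0.4993, -0.0498, 0.106]
tool_rot: [-3.14, -0.005, 3.037]
force: [-7.1, -7.7, 4.7]
```

```bash

python3 -m jog '[[[-0.5,0,0,0,0,0,0],[-0.5,0,0,0,0,0,0],[-0.5,0,0,0,0,0,0],[0,0,0,0,0,0,0]]]' | grep -E "posi|force: \[|rot"
```

```text
position: [0.5008, -0.0499, 0.106]
tool_rot: [-3.14, -0.005, 3.037]
force: [-6.9, -5.2, 5.2]
```

```bash

python3 -m jog '[[[-0.5,0,0,0,0,0,0],[-0.5,0,0,0,0,0,0],[0,0,0,0,0,0,0]]]' | grep -E "posi|force: \[|rot"
```

```text
position: [0.5018, -0.05, 0.106]
tool_rot: [-3.14, -0.005, 3.037]
force: [-6.9, -6.5, 4.9]
```

```bash

python3 -m jog '[[[-0.5,0,0,0,0,0,0],[-0.5,0,0,0,0,0,0],[0,0,0,0,0,0,0]]]' | grep -E "posi|force: \[|rot"
```

```text
position: [0.5028, -0.0501, 0.106]
tool_rot: [-3.14, -0.005, 3.037]
force: [-6.7, -5.7, 4.0]
```

```bash

python3 -m jog '[[[-0.4,0,0,0,0,0,0],[-0.4,0,0,0,0,0,0],[0,0,0,0,0,0,0]]]' | grep -E "posi|force: \[|rot"
```

```text
position: [0.5036, -0.0502, 0.106]
tool_rot: [-3.14, -0.005, 3.037]
force: [-6.5, -6.4, 5.7]
```

```bash

python3 -m jog '[[[-0.3,0,0,0,0,0,0],[-0.3,0,0,0,0,0,0],[0,0,0,0,0,0,0]]]' | grep -E "posi|force: \[|rot"
```

```text
position: [0.5042, -0.0503, 0.106]
tool_rot: [-3.14, -0.005, 3.037]
force: [-6.7, -6.5, 5.3]
```

```bash

python3 -m jog '[[[-0.3,0,0,0,0,0,0],[-0.3,0,0,0,0,0,0],[0,0,0,0,0,0,0]]]' | grep -E "posi|force: \[|rot"
```

```text
position: [0.5048, -0.0503, 0.1059]
tool_rot: [-3.14, -0.005, 3.037]
force: [-6.2, -7.3, 5.3]
```

```bash

python3 -m jog '[[[-0.3,0,0,0,0,0,0],[-0.3,0,0,0,0,0,0],[0,0,0,0,0,0,0]]]' | grep -E "posi|force: \[|rot"
```

```text
position: [0.5054, -0.0504, 0.106]
tool_rot: [-3.141, -0.005, 3.037]
force: [-5.7, -6.1, 5.5]
```

```bash

python3 -m jog '[[[-0.3,0,0,0,0,0,0],[-0.3,0,0,0,0,0,0],[0,0,0,0,0,0,0]]]' | grep -E "posi|force: \[|rot"
```

```text
position: [0.506, -0.0504, 0.1059]
tool_rot: [-3.14, -0.005, 3.037]
force: [-5.9, -6.5, 5.2]
```

```bash

python3 -m jog '[[[-0.3,0,0,0,0,0,0],[-0.3,0,0,0,0,0,0],[0,0,0,0,0,0,0]]]' | grep -E "posi|force: \[|rot"
```

```text
position: [0.5065, -0.0505, 0.1059]
tool_rot: [-3.14, -0.005, 3.037]
force: [-6.7, -5.9, 6.0]
```

```bash

python3 -m jog '[[[-0.3,0,0,0,0,0,0],[-0.3,0,0,0,0,0,0],[0,0,0,0,0,0,0]]]' | grep -E "posi|force: \[|rot"
```

```text
position: [0.5071, -0.0505, 0.1059]
tool_rot: [-3.14, -0.005, 3.037]
force: [-6.0, -5.6, 5.4]
```

```bash

python3 -m jog '[[[-0.3,0,0,0,0,0,0],[-0.3,0,0,0,0,0,0],[0,0,0,0,0,0,0]]]' | grep -E "posi|force: \[|rot"
```

```text
position: [0.5078, -0.0506, 0.1059]
tool_rot: [-3.141, -0.005, 3.037]
force: [-5.2, -6.2, 5.2]
```

```bash

python3 -m jog '[[[-0.3,0,0,0,0,0,0],[0,0,0,0,0,0,0],[0,0,0,0,0,0,0]]]' | grep -E "posi|force: \[|rot"
```

```text
position: [0.5081, -0.0506, 0.106]
tool_rot: [-3.14, -0.005, 3.037]
force: [-6.7, -6.3, 5.1]
```

```bash
python3 - <<'E'
from h import *
for c in("top","scene"):
    f=bot.grab_frame(c);
    for n in("stave_center","nest","stop"): print(c,n,[(round(r["conf"],2),np.round(r["xyz"],4)) for r in bot.spot_point(n,f)])
u,v=map(int,w2px(f,[.54,-.05,.03]));cv2.imwrite("pics/c3.png",cv2.resize(cv2.cvtColor(f["img"],cv2.COLOR_RGB2BGR)[v-30:v+30,u-40:u+40],None,fx=10,fy=10,interpolation=cv2.INTER_CUBIC))
E
```

```text
top stave_center [(0.9, array([ 0.6978, -0.2549,  0.0225])), (0.76, array([ 0.277 , -0.3262,  0.026 ]))]
top nest []
top stop []
scene stave_center [(0.94, array([ 0.2856, -0.3299,  0.0244])), (0.85, array([ 0.5011, -0.0536,  0.0364])), (0.58, array([ 0.6935, -0.2509,  0.0265]))]
scene nest [(0.74, array([ 0.5056, -0.0506,  0.0296]))]
scene stop [(0.51, array([ 0.5744, -0.0674,  0.0157]))]
```

View pics/c3.png

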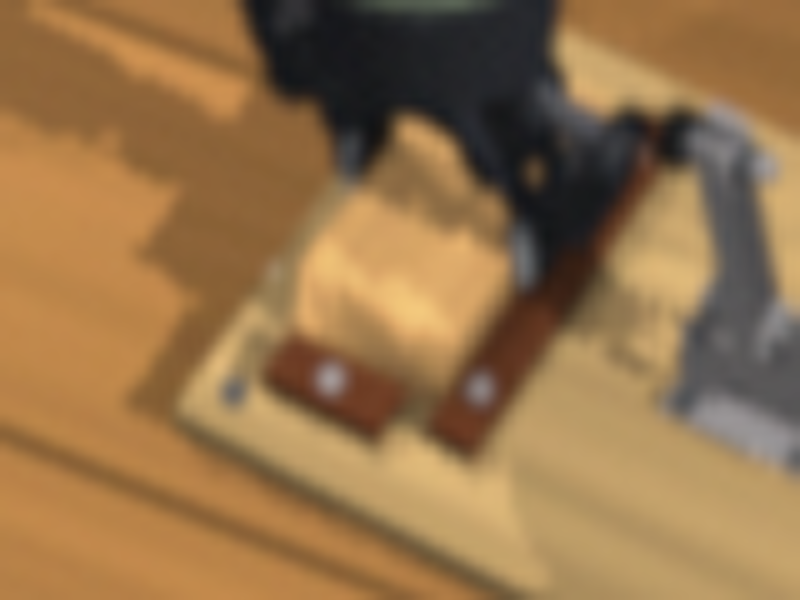

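The stave is flush along the fence, at about (500,330), and very near the stop at (330,380). I'll keep nudging.

```bash

python3 -m jog '[[[-0.3,0,0,0,0,0,0],[-0.3,0,0,0,0,0,0],[0,0,0,0,0,0,0]]]' | grep -E "posi|force: \[|rot"
```

```text
position: [0.5087, -0.0507, 0.106]
tool_rot: [-3.141, -0.005, 3.037]
force: [-7.0, -7.1, 5.2]
```

```bash

python3 -m jog '[[[-0.3,0,0,0,0,0,0],[-0.3,0,0,0,0,0,0],[0,0,0,0,0,0,0]]]' | grep -E "posi|force: \[|rot"
```

```text
position: [0.5093, -0.0507, 0.1059]
tool_rot: [-3.141, -0.005, 3.037]
force: [-6.7, -6.0, 5.0]
```

```bash

python3 -m jog '[[[-0.3,0,0,0,0,0,0],[-0.2,0,0,0,0,0,0],[0,0,0,0,0,0,0]]]' | grep -E "posi|force: \[|rot"
```

```text
position: [0.5094, -0.0508, 0.1059]
tool_rot: [-3.141, -0.006, 3.037]
force: [-9.1, -5.1, 7.8]
```

```bash

python3 -m jog '[[[-0.3,0,0,0,0,0,0],[0,0,0,0,0,0,0],[0,0,0,0,0,0,0]]]' | grep -E "posi|force: \[|rot"
```

```text
position: [0.5095, -0.0508, 0.1059]
tool_rot: [-3.141, -0.006, 3.037]
force: [-10.4, -4.8, 9.2]
```

```bash

python3 -m jog '[[[-0.3,0.3,0,0,0,0,0],[0,0,0,0,0,0,0],[0,0,0,0,0,0,0]]]' | grep -E "posi|force: \[|rot"
```

```text
position: [0.5096, -0.0507, 0.1059]
tool_rot: [-3.14, -0.007, 3.037]
force: [-11.7, -7.4, 11.5]
```

```bash

python3 -m jog '[[[-0.2,0.3,0,0,0,0,0],[0,0,0,0,0,0,0],[0,0,0,0,0,0,0]]]' | grep -E "posi|force: \[|rot";  python3 -c "
from workcell import bot;print(bot.observe()['moment'])"
```

```text
position: [0.5096, -0.0507, 0.1059]
tool_rot: [-3.14, -0.007, 3.037]
force: [-13.7, -8.0, 12.3]
[-1.70746218  2.58312017  0.25312788]
```

```bash

python3 -m jog '[[[0,0,-0.3,0,0.003,0,0],[0,0,0,0,0,0,0],[0,0,0,0,0,0,0]]]' | grep -E "posi|force: \[|rot"
```

```text
position: [0.5099, -0.0507, 0.1061]
tool_rot: [-3.14, -0.01, 3.037]
force: [-11.1, -8.9, 6.9]
```

```bash

python3 -m jog '[[[-0.3,0.2,0,0,0,0,0],[0,0,0,0,0,0,0],[0,0,0,0,0,0,0]]]' | grep -E "posi|force: \[|rot";  python3 -c "
from workcell import bot;print(bot.observe()['moment'])"
```

```text
position: [0.5099, -0.0507, 0.1061]
tool_rot: [-3.14, -0.01, 3.037]
force: [-12.6, -10.4, 8.6]
[-2.05269431  2.35076528  0.27689983]
```

```bash

python3 -m jog '[[[0,0,0,0,-0.004,0,0],[0,0,0,0,0,0,0],[0,0,0,0,0,0,0]]]' | grep -E "posi|force: \[|rot"
```

```text
position: [0.5097, -0.0507, 0.1061]
tool_rot: [-3.14, -0.007, 3.037]
force: [-14.4, -9.6, 10.0]
```

```bash

python3 -m jog '[[[0,0,0,0,-0.004,0,0],[0,0,0,0,0,0,0],[0,0,0,0,0,0,0]]]' | grep -E "posi|force: \[|rot";  python3 -c "
from workcell import bot;print(bot.observe()['moment'])"
```

```text
position: [0.5095, -0.0507, 0.106]
tool_rot: [-3.14, -0.003, 3.037]
force: [-14.4, -10.1, 11.1]
[-1.94740678  3.04605778  0.27388423]
```

```bash

python3 -m jog '[[[-0.1,0.1,-0.25,0,0,0,0],[0,0,0,0,0,0,0],[0,0,0,0,0,0,0],[0,0,0,0,0,0,0]]]' | grep -E "posi|force: \[|rot"
```

```text
position: [0.5095, -0.0506, 0.1061]
tool_rot: [-3.14, -0.004, 3.037]
force: [-13.0, -10.1, 6.5]
```

```bash

python3 -m jog '[[[-0.3,0.1,0,0,0,0,0],[0,0,0,0,0,0,0],[0,0,0,0,0,0,0],[0,0,0,0,0,0,0]]]' | grep -E "posi|force: \[|rot"
python3 -m jog '[[[0,0,0,0,0,0,0.75],[0,0,0,0,0,0,0.75],[0,0,0,0,0,0,0.75],[0,0,0,0,0,0,0.75]]]' | grep -vE "clock"
python3 -m jog '[[[0,0,-15,0,0,0,0.75],[0,0,-40,0,0,0,0.75],[0,0,-40,0,0,0,0.75],[0,0,-40,0,0,0,0.75],[0,0,0,0,0,0,0.75]]]' 
python3 go.py 0.5177 0.0917 0.260 1.4662
```

```text
position: [0.5096, -0.0506, 0.1061]
tool_rot: [-3.14, -0.004, 3.037]
force: [-15.7, -10.6, 7.7]
position: [0.5126, -0.0489, 0.1068]
tool_rot: [3.141, 0.002, 3.038]
force: [-0.1, 0.5, -0.2]
grip_width: 0.0639
finger_force: 0.0
clock: 26.2
position: [0.5139, -0.0492, 0.2463]
tool_rot: [3.141, 0.009, 3.038]
force: [0.7, -0.3, -0.7]
grip_width: 0.0638
finger_force: 0.0
t 26.2 pos [ 0.5139 -0.0492  0.2463] rot [3.141 0.009 3.038] F [ 0.7 -0.3 -0.7] w 0.0638
turn(tool) [0.008 0.006 1.571] shift after turn mm [140.5 -11.  -13.7]
```

```bash

python3 -m jog '[[[0,0,-40,0,0,0,0.75],[0,0,0,0,0,0.14,0.75],[0,0,0,0,0,0.14,0.75],[0,0,0,0,0,0,0.75]]]' | grep pos
python3 -c "
from workcell import bot;print(bot.observe()['qpos'].__repr__())"
python3 - <<'E'
from h import *
f=bot.grab_frame("scene")
for n in("stave_center","nest","stop","grip","handle_hinge","jig","clamp_pad"): print(n,[(round(r["conf"],2),np.round(r["xyz"],4)) for r in bot.spot_point(n,f)])
u,v=map(int,w2px(f,[.53,-.03,.03]));cv2.imwrite("pics/c4.png",cv2.resize(cv2.cvtColor(f["img"],cv2.COLOR_RGB2BGR)[v-35:v+25,u-40:u+40],None,fx=10,fy=10,interpolation=cv2.INTER_CUBIC))
E
```

```text
position: [0.5121, -0.0488, 0.2816]
array([-0.22913531,  0.38544651,  0.27170005,  1.92476476, -0.13466174,
        0.84681507,  1.29744437])
stave_center [(0.89, array([ 0.2842, -0.3304,  0.0241])), (0.77, array([ 0.6955, -0.252 ,  0.0259])), (0.57, array([ 0.5078, -0.051 ,  0.0356])), (0.36, array([ 0.5089, -0.0121,  0.0162]))]
nest [(0.79, array([ 0.503 , -0.0499,  0.033 ]))]
stop [(0.51, array([ 0.5751, -0.0651,  0.0141]))]
grip [(0.46, array([0.5229, 0.1017, 0.1464]))]
handle_hinge [(0.7, array([0.5124, 0.0818, 0.0483])), (0.6, array([ 0.5038, -0.0517,  0.0331]))]
jig [(0.59, array([5.123e-01, 4.620e-02, 2.000e-04])), (0.27, array([ 0.5055, -0.0515,  0.0383]))]
clamp_pad [(0.59, array([0.5153, 0.0272, 0.145 ]))]
```

View pics/c4.png

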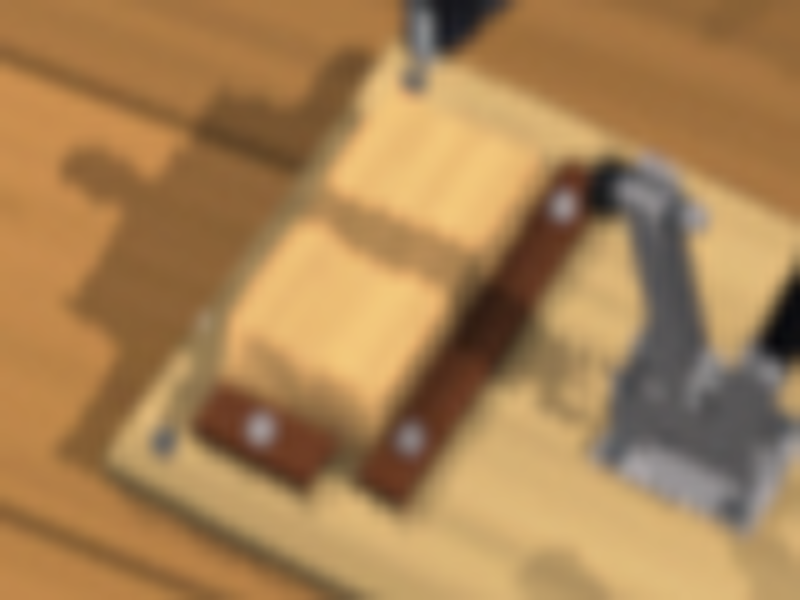

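The stave is seated against the fence at crop (430,370) and the stop at (260,410). Next is the handle. I'll turn the tool the other way round to stay within the last joint's range.

```bash

python3 -m jog '[[[0,0,0,0,0,-0.14,0.75],[0,0,0,0,0,-0.14,0.75],[0,0,0,0,0,-0.14,0.75],[0,0,0,0,0,-0.14,0.75],[0,0,0,0,0,-0.14,0.75]]]' | grep -E "pos|rot"
python3 -m jog '[[[0,0,0,0,0,-0.14,0.75],[0,0,0,0,0,-0.14,0.75],[0,0,0,0,0,-0.14,0.75],[0,0,0,0,0,-0.14,0.75],[0,0,0,0,0,-0.14,0.75]]]' | grep -E "pos|rot"
python3 -m jog '[[[0,0,0,0,0,-0.14,0.75],[0,0,0,0,0,-0.14,0.75],[0,0,0,0,0,-0.14,0.75],[0,0,0,0,0,-0.03,0.75],[0,0,0,0,0,0,0.75]]]' | grep -E "pos|rot"
python3 go.py 0.519 0.096 0.255 -1.674
python3 -c "
from workcell import bot;print(bot.observe()['qpos'])"
```

```text
position: [0.5122, -0.0492, 0.2818]
tool_rot: [-3.141, 0.002, -2.819]
position: [0.5121, -0.049, 0.2817]
tool_rot: [-3.14, 0.001, -2.123]
position: [0.5099, -0.0491, 0.276]
tool_rot: [3.127, -0.005, -1.852]
t 28.5 pos [ 0.5099 -0.0491  0.276 ] rot [ 3.127 -0.005 -1.852] F [-0.6 -0.7 -0.5] w 0.0638
turn(tool) [ 0.015 -0.004 -0.178] shift after turn mm [-145.3    5.9   21. ]
[ 0.48254653  0.45130389 -0.66390569  1.88886937  0.33960165  0.93295319
  2.51815236]
```

```bash

for i in 1; do python3 -m jog '[[[0,0,0,0,0,0.14,0.75],[0,0,0,0,0,0.14,0.75],[0,0,0,0,0,0.14,0.75],[0,0,0,0,0,0.14,0.75],[0,0,0,0,0,0.14,0.75]]]' | grep -E "pos|rot"; done
python3 -m jog '[[[0,0,0,0,0,0.14,0.75],[0,0,0,0,0,0.14,0.75],[0,0,0,0,0,0.14,0.75],[0,0,0,0,0,0.14,0.75],[0,0,0,0,0,0.14,0.75]]]' | grep -E "pos|rot"
python3 -m jog '[[[0,0,0,0,0,0.14,0.75],[0,0,0,0,0,0.14,0.75],[0,0,0,0,0,0.14,0.75],[0,0,0,0,0,0.14,0.75],[0,0,0,0,0,0.14,0.75]]]' | grep -E "pos|rot"
python3 -m jog '[[[0,0,0,0,0,0.14,0.75],[0,0,0,0,0,0.14,0.75],[0,0,0,0,0,0.14,0.75],[0,0,0,0,0,0.14,0.75],[0,0,0,0,0,0,0.75]]]' | grep -E "pos|rot"
python3 go.py 0.519 0.096 0.260 1.467
python3 -c "
from workcell import bot;print(bot.observe()['qpos'])"
```

```text
position: [0.51, -0.0482, 0.2764]
tool_rot: [3.135, -0.014, -2.557]
position: [0.5101, -0.0482, 0.2766]
tool_rot: [-3.138, -0.014, 3.026]
position: [0.5101, -0.0482, 0.2766]
tool_rot: [-3.13, -0.008, 2.326]
position: [0.5101, -0.048, 0.2767]
tool_rot: [-3.127, -0.001, 1.769]
t 30.5 pos [ 0.5101 -0.048   0.2767] rot [-3.127e+00 -1.000e-03  1.769e+00] F [-0.3 -0.2  0.6] w 0.0643
turn(tool) [-0.015  0.002  0.302] shift after turn mm [144.2  -6.1  16.7]
[ 0.01021337  0.38370396 -0.04275074  1.91255542  0.02355667  0.86032075
  0.15339143]
```

```bash

python3 -m jog '[[[0,0,0,-0.015,0.002,0.15,0.75],[0,0,0,0,0,0.15,0.75],[48,-2,0,0,0,0,0.75],[48,-2,0,0,0,0,0.75],[48,-2,0,0,0,0,0.75]]]' | grep -E "pos|rot"
python3 -m jog '[[[0,0,0,0,0,0,0.75],[0,0,0,0,0,0,0.75]]]' | grep -E "pos|rot"
python3 go.py 0.519 0.096 0.199 1.467
python3 - <<'E'
from h import *
for c in("top","scene"):
    f=bot.grab_frame(c);
    for n in("stave_center","grip","handle_hinge"): print(c,n,[(round(r["conf"],2),np.round(r["xyz"],4)) for r in bot.spot_point(n,f)])
u,v=map(int,w2px(f,[.519,.09,.16]));cv2.imwrite("pics/c5.png",cv2.resize(cv2.cvtColor(f["img"],cv2.COLOR_RGB2BGR)[v-30:v+30,u-40:u+40],None,fx=10,fy=10,interpolation=cv2.INTER_CUBIC))
E
```

```text
position: [0.518, 0.0973, 0.2769]
tool_rot: [-3.141, -0.002, 1.477]
position: [0.518, 0.0967, 0.2766]
tool_rot: [-3.141, -0.002, 1.479]
t 31.2 pos [0.518  0.0967 0.2766] rot [-3.141e+00 -2.000e-03  1.479e+00] F [-0.5 -1.1 -0.6] w 0.064
turn(tool) [-0.001 -0.002  0.012] shift after turn mm [-0.6  1.1 77.6]
top stave_center [(0.84, array([ 0.2799, -0.3287,  0.0293])), (0.69, array([ 0.6973, -0.2529,  0.0225])), (0.59, array([ 0.5082, -0.0489,  0.0342]))]
top grip []
top handle_hinge [(0.59, array([ 0.5084, -0.0157,  0.0129]))]
scene stave_center [(0.8, array([ 0.6958, -0.2513,  0.0282])), (0.72, array([ 0.5073, -0.0528,  0.0372]))]
scene grip [(0.64, array([0.5196, 0.1014, 0.1488]))]
scene handle_hinge [(0.56, array([0.5142, 0.0806, 0.0503]))]
```

View pics/c5.png

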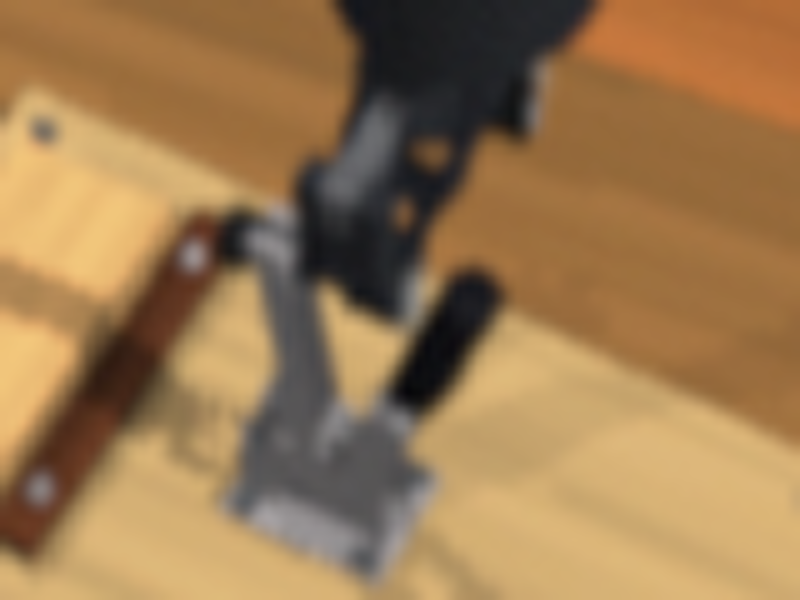

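The fingers straddle the black grip (crop (450,340)) in x, with one at (365,240) and the other at (525,100). I'll descend and pinch.

```bash

python3 -m jog '[[[2,1,25,0,0,0.012,0.75],[0,0,25,0,0,0,0.75],[0,0,22,0,0,0,0.75],[0,0,0,0,0,0,0.75]]]' | grep -E "pos|rot|force"
python3 -m jog '[[[0,0,0,0,0,0,0],[0,0,0,0,0,0,0],[0,0,0,0,0,0,0],[0,0,0,0,0,0,0],[0,0,0,0,0,0,0]]]' 40 | grep -E "pos|rot|force|width"
```

```text
position: [0.5181, 0.0971, 0.2024]
tool_rot: [-3.137, -0.0, 1.461]
force: [-0.5, 0.2, -0.1]
finger_force: 0.0
position: [0.5184, 0.0978, 0.2054]
tool_rot: [-3.139, -0.002, 1.461]
force: [-10.3, 1.5, 10.9]
grip_width: 0.0191
finger_force: 38.9
```

```bash

python3 -m jog '[[[0,-0.5,0.5,0,0,0,0],[7.5,0,1.6,0,0,0,0],[7.5,0,1.9,0,0,0,0],[0,0,0,0,0,0,0]]]' 30 | grep -E "pos|rot|force|width"
python3 -m jog '[[[7.3,0,2.6,0,0,0,0],[7.1,0,3.1,0,0,0,0],[6.8,0,3.7,0,0,0,0],[6.6,0,4.1,0,0,0,0],[0,0,0,0,0,0,0]]]' 30 | grep -E "pos|rot|force|width"
```

```text
position: [0.5198, 0.1133, 0.201]
tool_rot: [-3.14, -0.002, 1.462]
force: [-6.6, 1.3, 2.8]
grip_width: 0.0189
finger_force: 39.0
position: [0.5224, 0.1408, 0.187]
tool_rot: [-3.139, -0.001, 1.462]
force: [-7.2, 1.1, -2.2]
grip_width: 0.0189
finger_force: 38.3
```

```bash

python3 -m jog '[[[6.2,-0.3,4.6,0,0,0,0],[5.8,0,5.1,0,0,0,0],[5.4,0,5.5,0,0,0,0],[5.1,0,5.9,0,0,0,0],[0,0,0,0,0,0,0]]]' 30 | grep -E "pos|rot|force|width"
```

```text
position: [0.5246, 0.1633, 0.1657]
tool_rot: [-3.138, -0.001, 1.462]
force: [-7.6, 3.2, -4.2]
grip_width: 0.0192
finger_force: 33.7
```

```bash

python3 -m jog '[[[4.5,-0.3,6.3,0,0,0,0],[4.1,0,6.6,0,0,0,0],[0,0,0,0,0,0,0]]]' 30 | grep -E "pos|rot|force|width"
```

```text
position: [0.5253, 0.1717, 0.1529]
tool_rot: [-3.139, -0.001, 1.462]
force: [-7.5, 2.4, -5.0]
grip_width: 0.0191
finger_force: 31.9
```

```bash

python3 -m jog '[[[3.5,0,6.9,0,0,0,0],[3.1,0,7.1,0,0,0,0],[0,0,0,0,0,0,0]]]' 40 | grep -E "pos|rot|force|width"
```

```text
position: [0.526, 0.1781, 0.1393]
tool_rot: [-3.139, -0.001, 1.462]
force: [-11.9, 0.5, 8.0]
grip_width: 0.0187
finger_force: 39.3
```

```bash

python3 -m jog '[[[2.5,0,7.3,0,0,0,0],[1.9,0,7.5,0,0,0,0],[0,0,0,0,0,0,0]]]' 40 | grep -E "pos|rot|force|width"
```

```text
position: [0.5264, 0.1826, 0.1247]
tool_rot: [-3.139, -0.001, 1.462]
force: [-11.6, 1.5, 8.9]
grip_width: 0.019
finger_force: 39.8
```

```bash

python3 -m jog '[[[1.3,0,6,0,0,0,0],[0.6,0,5,0,0,0,0],[0,0,0,0,0,0,0]]]' 40 | grep -E "pos|rot|force|width"
```

```text
position: [0.5266, 0.1846, 0.1136]
tool_rot: [-3.139, -0.002, 1.462]
force: [-10.4, 3.4, 0.5]
grip_width: 0.0184
finger_force: 39.2
```

```bash

python3 -m jog '[[[0,0,1,0,0,0,0],[0,0,1,0,0,0,0],[0,0,0,0,0,0,0]]]' 40 | grep -E "pos|force"
```

```text
position: [0.5266, 0.1847, 0.1119]
force: [-9.9, 3.9, 0.8]
finger_force: 39.3
```

```bash

python3 -m jog '[[[0,0,0.5,0,0,0,0],[0,0,0.5,0,0,0,0],[0,0,0,0,0,0,0]]]' 40 | grep -E "pos|force"
```

```text
position: [0.5266, 0.1847, 0.1109]
force: [-10.0, 4.5, 0.9]
finger_force: 39.3
```

```bash

python3 -m jog '[[[0,0,1,0,0,0,0],[0,0,1,0,0,0,0],[0,0,0,0,0,0,0]]]' 40 | grep -E "pos|force"
```

```text
position: [0.5266, 0.1848, 0.1088]
force: [-8.9, 5.7, -1.1]
finger_force: 39.0
```

```bash

python3 -m jog '[[[0,0,1,0,0,0,0],[0,0,0,0,0,0,0],[0,0,0,0,0,0,0]]]' 40 | grep -E "pos|force"
```

```text
position: [0.5266, 0.1848, 0.1078]
force: [-8.7, 5.5, -2.0]
finger_force: 39.0
```

```bash

python3 -m jog '[[[0,0,1,0,0,0,0],[0,0,1,0,0,0,0],[0,0,0,0,0,0,0]]]' 40 | grep -E "pos|force"
```

```text
position: [0.5266, 0.1848, 0.1066]
force: [-13.4, 2.6, 15.2]
finger_force: 40.6
```

```bash

python3 -m jog '[[[0,0,1,0,0,0,0],[0,0,1,0,0,0,0],[0,0,0,0,0,0,0]]]' 40 | grep -E "pos|force"
```

```text
position: [0.5267, 0.1849, 0.1053]
force: [-18.8, 1.9, 32.2]
finger_force: 42.9
```

Firm resistance: the handle is on its stop. I'll release, retreat straight up and check.

```bash

python3 -m jog '[[[0,0,-2,0,0,0,0.7],[0,0,0,0,0,0,0.7],[0,0,0,0,0,0,0.7],[0,0,0,0,0,0,0.7]]]' | grep -E "pos|force|width"
python3 -m jog '[[[0,0,-20,0,0,0,0.7],[0,0,-45,0,0,0,0.7],[0,0,-45,0,0,0,0.7],[0,0,-45,0,0,0,0.7],[0,0,0,0,0,0,0.7]]]' | grep -E "clock|pos|force|width"
python3 - <<'E'
from h import *
for c in("top","scene"):
    f=bot.grab_frame(c);
    for n in("stave_center","nest","grip","handle_hinge","clamp_pad","hammer","discs","drill"): print(c,n,[(round(r["conf"],2),np.round(r["xyz"],4)) for r in bot.spot_point(n,f)])
u,v=map(int,w2px(f,[.52,.03,.05]));cv2.imwrite("pics/c6.png",cv2.resize(cv2.cvtColor(f["img"],cv2.COLOR_RGB2BGR)[v-37:v+37,u-50:u+50],None,fx=8,fy=8,interpolation=cv2.INTER_CUBIC))
E
```

```text
position: [0.5278, 0.184, 0.1055]
force: [0.0, 0.4, 0.2]
grip_width: 0.0598
finger_force: 0.0
clock: 37.8
position: [0.5296, 0.1844, 0.2659]
force: [1.3, 0.2, -0.8]
grip_width: 0.06
finger_force: 0.0
top stave_center [(0.96, array([ 0.5084, -0.0471,  0.0318])), (0.79, array([ 0.7002, -0.2538,  0.0212])), (0.55, array([ 0.278 , -0.3275,  0.0244]))]
top nest []
top grip [(0.69, array([0.519 , 0.1752, 0.0618]))]
top handle_hinge [(0.69, array([0.5168, 0.0812, 0.0465]))]
top clamp_pad []
top hammer [(0.59, array([ 0.7758,  0.014 , -0.0036]))]
top discs [(0.79, array([0.6017, 0.4228, 0.0042]))]
top drill [(0.89, array([ 0.6346, -0.4615, -0.0037]))]
scene stave_center [(0.64, array([ 0.507 , -0.0536,  0.0387])), (0.64, array([ 0.6946, -0.2512,  0.0308]))]
scene nest [(0.9, array([ 0.5027, -0.051 ,  0.0326])), (0.67, array([ 0.5075, -0.0107,  0.0193]))]
scene grip [(0.65, array([0.5299, 0.1774, 0.0602]))]
scene handle_hinge [(0.58, array([0.5307, 0.1777, 0.0625])), (0.56, array([0.5166, 0.0779, 0.0465]))]
scene clamp_pad [(0.73, array([ 0.5078, -0.0534,  0.0378]))]
scene hammer [(0.67, array([0.7738, 0.0081, 0.0023]))]
scene discs [(0.57, array([0.5999, 0.4197, 0.0012])), (0.28, array([ 0.5071, -0.0487,  0.038 ]))]
scene drill [(0.96, array([ 6.369e-01, -4.652e-01,  1.000e-04]))]
```

View pics/c6.png

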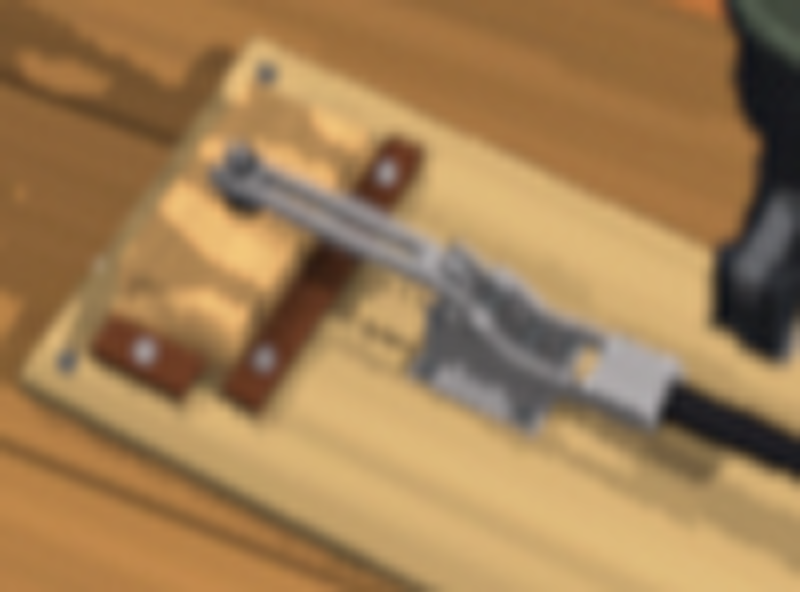

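The clamp is shut: the arm lies level, with its pad on the stave at crop (240,185). The handle is level at (740,430), the stave is tight against both the stop (145,350) and the fence (310,290), and the bystanders haven't moved. Handing in.

```bash
python3 -c "
from workcell import bot;print(bot.job_done())"
```

```text
the job is handed in; nothing more can be done
None
```

The small stave is seated against the fence and end stop with the clamp thrown over onto its stop, and the job was handed in after about 38 s; no verdict came back, and the last pictures show it home with the hammer, discs and drill unmoved.

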